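# Find the free-running banding wheel and set the jar turning on it

## Task

Only one of the three banding wheels still runs freely. With the wheels bare, push them round gently by their pegs to find the one that coasts on by itself, then stand the terracotta jar upright in the middle of that wheel and leave it turning freely under the jar, ready for decorating. Leave the other things on the table where they are.

Things in the scene. Friction and masses are not known exactly. Their poses are not given: they have to be found in the camera images.
- stand_1: One of three like banding wheels (table turntables): round grey base, 140 mm across, fixed to the table, under a bare aluminium head. Origin: underside of the base, on the upright axis. One of the three runs freely, two bind; neither looks nor names tell which, and it changes each time. More than 15 N on a wheel or peg spoils its bearing.
- wheel_1 (a joint): Turning angle of this head, counter-clockwise from above positive, endless (counts past full turns). A free head (about 0.003 kg m2) coasts on after a push, losing half its speed in about 4 s; its peg resists only by inertia (like 0.7 kg). A binding head needs a steady 2 to 5 N at the peg and stops when no longer pushed.
- wheel_1_top (a point): Centre of the head's flat top face, 72 mm above the table, on the axis, z up. The head is 160 mm across and 14 mm thick.
- wheel_1_peg (a point): Middle of the upright black finger peg on this head: 14 mm across, 18 mm tall (it stands on the top face, and this point is 9 mm above that face), 66 mm from the axis; it goes round with the head.
- stand_2: One of three like banding wheels (table turntables): round grey base, 140 mm across, fixed to the table, under a bare aluminium head. Origin: underside of the base, on the upright axis. One of the three runs freely, two bind; neither looks nor names tell which, and it changes each time. More than 15 N on a wheel or peg spoils its bearing.
- wheel_2 (a joint): Turning angle of this head, counter-clockwise from above positive, endless (counts past full turns). A free head (about 0.003 kg m2) coasts on after a push, losing half its speed in about 4 s; its peg resists only by inertia (like 0.7 kg). A binding head needs a steady 2 to 5 N at the peg and stops when no longer pushed.
- wheel_2_top (a point): Centre of the head's flat top face, 72 mm above the table, on the axis, z up. The head is 160 mm across and 14 mm thick.
- wheel_2_peg (a point): Middle of the upright black finger peg on this head: 14 mm across, 18 mm tall (it stands on the top face, and this point is 9 mm above that face), 66 mm from the axis; it goes round with the head.
- stand_3: One of three like banding wheels (table turntables): round grey base, 140 mm across, fixed to the table, under a bare aluminium head. Origin: underside of the base, on the upright axis. One of the three runs freely, two bind; neither looks nor names tell which, and it changes each time. More than 15 N on a wheel or peg spoils its bearing.
- wheel_3 (a joint): Turning angle of this head, counter-clockwise from above positive, endless (counts past full turns). A free head (about 0.003 kg m2) coasts on after a push, losing half its speed in about 4 s; its peg resists only by inertia (like 0.7 kg). A binding head needs a steady 2 to 5 N at the peg and stops when no longer pushed.
- wheel_3_top (a point): Centre of the head's flat top face, 72 mm above the table, on the axis, z up. The head is 160 mm across and 14 mm thick.
- wheel_3_peg (a point): Middle of the upright black finger peg on this head: 14 mm across, 18 mm tall (it stands on the top face, and this point is 9 mm above that face), 66 mm from the axis; it goes round with the head.
- jar: Small open terracotta jar standing upright on the table, 52 mm across, 60 mm tall, wall 4 mm, 0.15 kg. Origin: centre of its underside, z up along its axis.
- tape_roll: Bystander: roll of orange tape lying flat, 84 mm across, 24 high. Origin at its underside. Leave it where it is.
- tub: Bystander: white open plastic tub, 80 mm across the rim, 55 high. Origin at its underside. Leave it where it is.
- carton: Bystander: small white paper box, 75 x 55 x 30 mm. Origin at its underside. Leave it where it is.
- marker: Bystander: marker pen, white with a blue cap, about 135 mm long, 14 thick, lying along its x axis. Origin at its underside. Leave it where it is.
- scissors: Bystander: scissors with green handles lying flat, about 170 mm long along their x axis, 10 high. Origin at its underside. Leave it where it is.
- glue: Bystander: white closed glue jar, 50 mm across, 85 high. Origin at its underside. Leave it where it is.
Not all that is in view belongs to the job. What is meant by the jar is not turquoise, and is the smaller of those in its own colour.

How it is judged:
On the way, in this order (a step that is already met when the one before it is completed fails the run):
1. a bare wheel, let go, coasts on by itself at more than 0.3 rad/s, with the jar not on any wheel (height (world z) of jar below 0.03 m and (((velocity of joint wheel_1 above 0.3 rad/s or velocity of joint wheel_1 below -0.3 rad/s) and contact force between the fingers and stand_1 below 0.05 N) or ((velocity of joint wheel_2 above 0.3 rad/s or velocity of joint wheel_2 below -0.3 rad/s) and contact force between the fingers and stand_2 below 0.05 N) or ((velocity of joint wheel_3 above 0.3 rad/s or velocity of joint wheel_3 below -0.3 rad/s) and contact force between the fingers and stand_3 below 0.05 N))), for 0.2 s.
2. the jar stands upright in the middle of a wheel, let go (((horizontal distance between jar and wheel_1_top below 0.015 m and z of jar in the frame of wheel_1_top between -0.004 and 0.004 m and angle between jar's own z axis and vertical below 0.1 rad and contact force between the fingers and jar below 0.05 N) or (horizontal distance between jar and wheel_2_top below 0.015 m and z of jar in the frame of wheel_2_top between -0.004 and 0.004 m and angle between jar's own z axis and vertical below 0.1 rad and contact force between the fingers and jar below 0.05 N) or (horizontal distance between jar and wheel_3_top below 0.015 m and z of jar in the frame of wheel_3_top between -0.004 and 0.004 m and angle between jar's own z axis and vertical below 0.1 rad and contact force between the fingers and jar below 0.05 N))), for 0.2 s.
At the end, for the whole second after the job is handed in: The jar stands upright (within 0.1 rad), let go, its axis within 15 mm of the centre of a wheel's top face, and that wheel is turning by itself, either way round, at more than 0.3 rad/s, through the last second, untouched by the robot (so it can only be the free-running one) ((((horizontal distance between jar and wheel_1_top below 0.015 m and z of jar in the frame of wheel_1_top between -0.004 and 0.004 m and angle between jar's own z axis and vertical below 0.1 rad and contact force between the fingers and jar below 0.05 N) and (velocity of joint wheel_1 above 0.3 rad/s or velocity of joint wheel_1 below -0.3 rad/s) and contact force between the fingers and stand_1 below 0.05 N) or ((horizontal distance between jar and wheel_2_top below 0.015 m and z of jar in the frame of wheel_2_top between -0.004 and 0.004 m and angle between jar's own z axis and vertical below 0.1 rad and contact force between the fingers and jar below 0.05 N) and (velocity of joint wheel_2 above 0.3 rad/s or velocity of joint wheel_2 below -0.3 rad/s) and contact force between the fingers and stand_2 below 0.05 N) or ((horizontal distance between jar and wheel_3_top below 0.015 m and z of jar in the frame of wheel_3_top between -0.004 and 0.004 m and angle between jar's own z axis and vertical below 0.1 rad and contact force between the fingers and jar below 0.05 N) and (velocity of joint wheel_3 above 0.3 rad/s or velocity of joint wheel_3 below -0.3 rad/s) and contact force between the fingers and stand_3 below 0.05 N))).
It fails at once if a wheel, its peg or its base is pushed with more than 15 N (contact force between the fingers and stand_1 above 15 N or contact force between the fingers and stand_2 above 15 N or contact force between the fingers and stand_3 above 15 N).
It fails at once if the jar is tipped over or knocked askew (angle between jar's own z axis and vertical above 0.5 rad).
It fails at once if a bystander is shifted by more than 30 mm (distance of any of tape_roll, tub, carton, marker, scissors, glue from where it was at the start of the episode above 0.03 m).
It also fails if it takes over 72 s, if anything falls off the work surface, if the arm or the gripper's body presses on something with over 40 N, if the wrist force passes 120 N, or if a joint passes its speed limit or range.

## Robot

A 6-joint arm with a two-finger parallel gripper is mounted at the origin on the work surface. World frame = base frame: x ahead of the robot, y to its left, z up, the work surface at z = 0. Lengths are in m, angles in rad, forces in N, time in s.
With the tool pointing down it reaches from about 0.275 to 0.725 m from the base axis. Payload 5.6 kg.
Tool frame: the origin (TCP) lies midway between the tips of the shut fingers; the grasp point (between the pads) lies 19 mm behind it (r.pinch_z is the distance from the TCP to the grasp point, in m); z points along the fingers, y is the direction in which the jaws open and shut (so a half turn about z gives the same grasp; the last joint's range is limited). The gripper opens to 85 mm and grips with 20 to 120 N. Pads are 22 mm wide; open, the fingers measure 114 mm over their backs; the gripper's body (76 mm by 85 mm) begins 54 mm behind the grasp point. The pads swing forward as they close: fully open they stand 13 mm farther back than shut.
Start: joints at [1.5, 0.255, 0.108, 0, -1.424, -0.285], TCP at [0.192, 0.516, 0.231] pointing down, gripper open.
Joint ranges: [-2.95, 2.95], [-1.21, 1.97], [-1.09, 1.5], [-2.87, 1.71], [-2.94, -0.07], [-3.05, 3.05]. Speed limits (rad/s): [2.57, 2.57, 3.14, 3.14, 3.14, 3.14].

## Interface

Orientations are given as a unit quaternion [w, x, y, z].
In Python, from workcell import r gives the robot as it stands.
- The arm moves only by the tool jog_arm, never from a script. Its argument "targets" is a list of rows, each an object of numbers: "tx", "ty", "tz": the shift along the tool's x, y, z in mm; "wx", "wy", "wz": the turn, a rotation vector about the tool's x, y, z in rad. A call has 1 to 20 rows; each row is the pose to reach, as a shift and turn from the pose commanded when the call began, along the tool's axes at that moment; what a row does not reach only later rows make up. A row lasts 1/8 s, in which the tool goes at most 62.5 mm and 10.7 degrees, less where a joint would pass 70% of its speed; a pose out of reach is approached as far as the arm can. A call with a gripper value outside its range is refused whole. "jaw" is the closure in counts, from 0 (fully open) to 255 (shut), set as the call begins (left out, the last holds). The fingers move at their own pace and stop on an object; the grip force is fixed at half the most. Time passes only in rows, so rows that repeat a pose let the fingers close. It gives the time, the measured TCP pose, the force and the opening at its end, in the units of the state.
- r.state(): the state, without advancing time (a new reading comes with each control period).
- r.capture(name): name is "side" or "top"; returns (picture, depth): 384x512x3 uint8, red, green, blue; 384x512 float32, m along the optical axis (not along the pixel's ray), 0 where there is no reading.
- r.get_calibration(name): a dict with "fx", "fy", "cx", "cy" (pixels), "extrinsics" (4x4, takes a point from world to camera coordinates). Camera axes: x right, y down, z forward; pixel columns grow to the right and rows downward; lengths in m; the calibration is good to about 2 mm. A picture is of the moment at which its call begins. get_calibration takes no time and is no camera call.
- r.job_done(): hands the job in, once; it reports no verdict.
Trained networks look in the newest picture that a camera, given by its name, has taken for a name from the list of things; names that differ only in an ending like _2 or _b are one class to them, and where a whole thing is asked for, a point or a joint stands for the part that bears it (a point fixed in the world has none). Each returns a list of dicts, best first, with "p" (0 to 1); they miss things now and then, are a little off and sometimes report something else, mostly with a low value. They report only what shows in the picture. A call takes as long as a camera call. They do not tell look-alikes from the thing itself.
- r.look_for(camera, query): "box" ([centre column, centre row, width, height] in pixels, round what is visible of it).
- r.cut_out(camera, query): "pixels" (384x512 bool, what is visible of it) and "box" ([centre column, centre row, width, height] in pixels, round what is visible of it).
The state is a dict: "clock": time; "joint_positions": joint angles; "qvel": joint speeds; "joint_torque": joint torques, N m; "tool_pos": TCP position; "orientation": TCP orientation; "wrist_force": force on the tool from outside, world axes, zero at the start; "wrist_torque": the same for the moment, N m; "grip_width": finger opening in m.
Only numpy, scipy, OpenCV 4.12 (cv2) and the standard library are available. Lean on these libraries where they do the work, as an engineer would, in place of code of your own. Each camera call takes 0.05 s, during which the arm holds its last target. There are 200 camera calls.

## Working session

There is one attempt and no reset: what is moved stays moved. The work goes in short steps, Python scripts to look and compute and a tool call to move; the robot and the scene stay as the last step left them, time stands still between calls to the robot, and variables do not carry over. Pictures are saved under pics/ and viewed, on a budget of 10 in all, crops included, one or two more only if the job needs it, and the job is handed in when it is done.

Besides the shell and the picture viewer there is one more tool, called by a JSON object that holds its "api" and its "payload". jog_arm: Moves the arm, as the interface text tells. Its arguments: {"type":"object","properties":{"targets":{"type":"array"},"jaw":{"type":"number"}},"required":["targets"]}

```bash
ls; mkdir -p pics
cat > h.py <<'E'
import numpy as np, cv2
from workcell import r
def world(cam,depth,mask_or_px):
    c=r.get_calibration(cam); E=np.array(c['extrinsics'])
    if isinstance(mask_or_px,np.ndarray) and mask_or_px.dtype==bool:
        v,u=np.nonzero(mask_or_px&(depth>0))
    else: u,v=np.array(mask_or_px).T
    d=depth[v,u]; P=np.c_[(u-c['cx'])/c['fx']*d,(v-c['cy'])/c['fy']*d,d]
    return (P-E[:3,3])@E[:3,:3]
def save(n,im,s=1): cv2.imwrite(f'pics/{n}.png',cv2.cvtColor(im,cv2.COLOR_RGB2BGR))
E
python3 - <<'E'
from h import *
a,d=r.capture('top'); b,e=r.capture('side')
save('top0',a);save('side0',b)
for q in ['wheel_1_peg','stand_1','jar','tub','glue','tape_roll']:
    for x in r.cut_out('top',q):
        P=world('top',d,x['pixels'])
        print(q,round(x['p'],2),np.round(x['box']),np.round(np.median(P,0),3),'hi z',np.round(np.percentile(P[:,2],95),3),'min',np.round(P.min(0),3),'max',np.round(P.max(0),3))
print(r.state())
E
```

```text
pics
wheel_1_peg 0.66 [238. 152.  53.  58.] [ 0.64  -0.027  0.072] hi z 0.076 min [ 0.561 -0.108 -0.006] max [0.719 0.05  0.094]
stand_1 0.93 [323. 225.  57.  62.] [ 0.453 -0.259  0.071] hi z 0.076 min [ 0.375 -0.352 -0.007] max [ 0.547 -0.18   0.092]
stand_1 0.78 [122. 206.  68.  64.] [0.49  0.265 0.072] hi z 0.076 min [ 0.412  0.187 -0.007] max [0.589 0.369 0.094]
stand_1 0.68 [235. 152.  60.  56.] [ 0.64  -0.026  0.072] hi z 0.076 min [ 0.562 -0.101  0.059] max [0.721 0.052 0.094]
jar 0.8 [133. 281.  31.  24.] [0.297 0.236 0.033] hi z 0.084 min [0.264 0.192 0.001] max [0.331 0.26  0.088]
jar 0.63 [242. 206.  19.  21.] [ 0.503 -0.05   0.012] hi z 0.061 min [ 0.473 -0.075 -0.003] max [ 0.536 -0.026  0.067]
jar 0.62 [206. 228.  25.  24.] [0.446 0.055 0.01 ] hi z 0.061 min [ 0.418  0.026 -0.006] max [0.477 0.084 0.067]
tub 0.91 [310. 131.  28.  28.] [ 0.729 -0.23   0.014] hi z 0.055 min [ 0.678 -0.265 -0.005] max [ 0.758 -0.188  0.06 ]
tub 0.48 [235. 154.  63.  64.] [ 0.639 -0.027  0.072] hi z 0.076 min [ 0.561 -0.105 -0.006] max [0.744 0.058 0.094]
tub 0.27 [321. 224.  61.  54.] [ 0.
[... 320 characters left out ...]
2]
{'clock': 0.4, 'joint_positions': array([ 1.49959473e+00,  2.55207765e-01,  1.08018328e-01, -9.07273077e-05,
       -1.42390924e+00, -2.84592809e-01]), 'qvel': array([-0.00073273, -0.00080726,  0.00148957,  0.00212882,  0.00013821,
        0.00081383]), 'joint_torque': array([ 1.02728529e-03, -3.85933757e+01,  2.37776399e+01,  5.36153197e+00,
       -1.84334531e-03,  6.38796024e-06]), 'tool_pos': array([0.19152508, 0.51548429, 0.2311404 ]), 'orientation': array([ 1.55093141e-04,  9.84216792e-01, -1.76966896e-01, -2.85199531e-05]), 'wrist_force': array([-0.1025686 ,  0.0255808 ,  0.31934445]), 'wrist_torque': array([-0.03896511, -0.00628856,  0.00717712]), 'grip_width': 0.0854281835348358}
```

Run:
```python
from h import *
im=cv2.imread('pics/top0.png')
cv2.imwrite('pics/top1.png',cv2.resize(im[100:320,80:420],None,fx=2.35,fy=2.35,interpolation=cv2.INTER_CUBIC))
a,d=r.capture('top')
V,U=np.mgrid[0:384,0:512]; P=world('top',d,np.ones((384,512),bool)&(d>0)); 
C=a[d>0].astype(int)
for n,c in dict(w1=(.453,-.259),w2=(.49,.265),w3=(.64,-.027)).items():
    D=np.hypot(P[:,0]-c[0],P[:,1]-c[1]); m=(D<.1)&(P[:,2]>.066)&(P[:,2]<.078)
    cc,rad=cv2.minEnclosingCircle(P[m][:,:2].astype(np.float32)); 
    k=(D<.085)&(P[:,2]>.082)&(P[:,2]<.1); p=P[k]
    print(n,'ctr',np.round(cc,4),round(rad,4),'mean',np.round(P[m].mean(0),4),'peg',k.sum(),np.round(p.mean(0),4),np.hypot(*(p.mean(0)[:2]-cc)))
for c in [(.297,.236),(.503,-.05),(.446,.055)]:
    D=np.hypot(P[:,0]-c[0],P[:,1]-c[1]); m=(D<.055)&(P[:,2]>.05)
    print('jar',np.round(cv2.minEnclosingCircle(P[m][:,:2].astype(np.float32)),3) if 0 else (cv2.minEnclosingCircle(P[m][:,:2].astype(np.float32))),P[m][:,2].max(),C[m].mean(0))
```

```text
w1 ctr [ 0.4542 -0.2592] 0.08 mean [ 0.453  -0.2583  0.0717] peg 26 [ 0.4935 -0.3115  0.0895] 0.06537495798606531
w2 ctr [0.4922 0.2665] 0.0809 mean [0.4897 0.2669 0.0719] peg 26 [0.5332 0.2159 0.0886] 0.06506636879774119
w3 ctr [ 0.6419 -0.0257] 0.0807 mean [ 0.6411 -0.0259  0.0717] peg 22 [ 0.5754 -0.0327  0.0892] 0.06685866116770854
jar ((0.2981863021850586, 0.22766199707984924), 0.03585042804479599) 0.08824444717725602 [117.96507937  68.6952381   44.38412698]
jar ((0.49866408109664917, -0.05120665580034256), 0.026303915306925774) 0.06715365187332187 [ 56.1875     119.91666667 108.65625   ]
jar ((0.44349199533462524, 0.05215200036764145), 0.0259847529232502) 0.06622588071619259 [134.11320755  74.26415094  44.6509434 ]
```

View pics/top1.png

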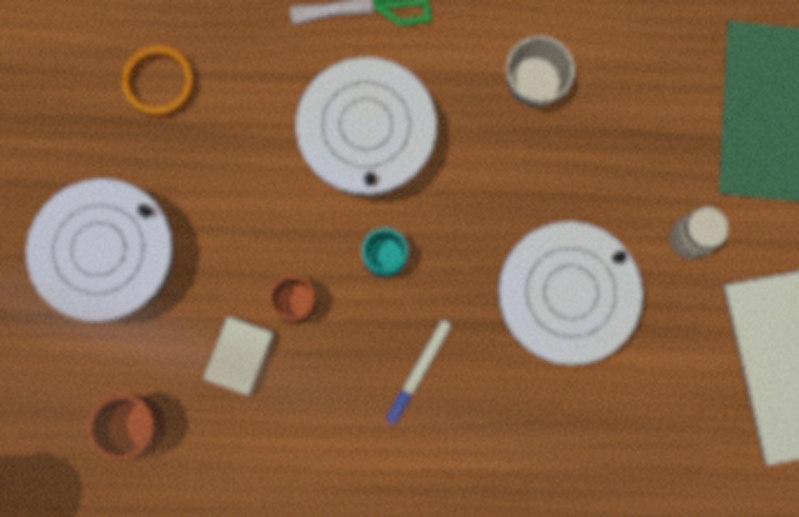

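View pics/side0.png

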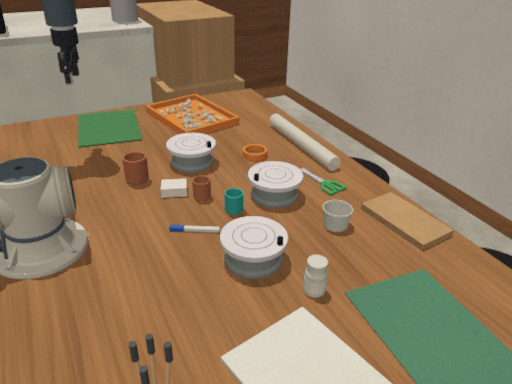

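B (left, 0.491,0.2665), C (far) and A (right) are the wheels. The target jar is the small terracotta one at (0.444,0.052), and the other terracotta pot, 0.088 m tall, is the decoy. I'll test wheel B first.

```bash
cat >> h.py <<'E'
from scipy.spatial.transform import Rotation as Ro
def state():
    s=r.state(); q=s['orientation']; R=Ro.from_quat([q[1],q[2],q[3],q[0]]).as_matrix(); return s,np.array(s['tool_pos']),R
def go(p,yaw=None):
    s,t,R=state(); y=np.arctan2(R[1,0],R[0,0])
    sh=R.T@(np.array(p)-t)*1000
    print('to',np.round(p,3),'shift mm',np.round(sh,0),'wz',None if yaw is None else round(-((yaw-y+np.pi)%(2*np.pi)-np.pi),3),'yaw now',round(y,3),'clock',s['clock'],'q',np.round(s['joint_positions'],2))
W=dict(A=(.4535,-.2588),B=(.4912,.2667),C=(.6415,-.0258))
def peg(n):
    a,d=r.capture('top'); c=np.array(W[n]); P=world('top',d,d>0)
    D=np.hypot(*(P[:,:2]-c).T); k=(D<.085)&(D>.04)&(P[:,2]>.082)&(P[:,2]<.094); p=P[k]
    if not len(p): print('no peg'); return None,a,d
    m=p.mean(0)[:2]-c; print(n,'peg',k.sum(),np.round(p.mean(0),4),'r',round(np.hypot(*m),4),'ang',round(np.arctan2(m[1],m[0]),3),r.state()['clock']); return np.arctan2(m[1],m[0]),a,d
def pushstart(n,ang,back=.045,z=.08,sgn=1):
    c=np.array(W[n]); p=c+.066*np.array([np.cos(ang),np.sin(ang)]); t=sgn*np.array([-np.sin(ang),np.cos(ang)])
    q=p-back*t; return [*q,z], np.arctan2(t[1],t[0])
E
python3 - <<'E'
from h import *
p,y=pushstart('B',np.arctan2(-.051,.042)); go(p,y)
E
```

```text
to [0.498 0.187 0.08 ] shift mm [402. 201. 151.] wz -1.045 yaw now -0.356 clock 0.45 q [ 1.5   0.26  0.11 -0.   -1.42 -0.28]
```

{"api": "jog_arm", "payload": {"targets": [{"tx": 402,"ty": 201,"tz": 90,"wz": -1.045},{"tx": 402,"ty": 201,"tz": 90,"wz": -1.045},{"tx": 402,"ty": 201,"tz": 90,"wz": -1.045},{"tx": 402,"ty": 201,"tz": 90,"wz": -1.045},{"tx": 402,"ty": 201,"tz": 90,"wz": -1.045},{"tx": 402,"ty": 201,"tz": 90,"wz": -1.045},{"tx": 402,"ty": 201,"tz": 90,"wz": -1.045},{"tx": 402,"ty": 201,"tz": 90,"wz": -1.045},{"tx": 402,"ty": 201,"tz": 90,"wz": -1.045},{"tx": 402,"ty": 201,"tz": 90,"wz": -1.045},{"tx": 402,"ty": 201,"tz": 120,"wz": -1.045},{"tx": 402,"ty": 201,"tz": 150,"wz": -1.045},{"tx": 402,"ty": 201,"tz": 150,"wz": -1.045}], "jaw": 255}}

```text
$.targets[0]: bad value
```

Run:
```python
from h import *
a,_,_=peg('B')
p,y=pushstart('B',a if a is not None else -.88); go(p,y); print(r.state()['grip_width'])
```

```text
B peg 24 [0.5332 0.2161 0.0892] r 0.0658 ang -0.877 0.5
to [0.499 0.187 0.08 ] shift mm [402. 201. 151.] wz -1.049 yaw now -0.356 clock 0.5 q [ 1.5   0.26  0.11 -0.   -1.42 -0.28]
0.08515879988554526
```

{"api": "jog_arm", "payload": {"targets": [{"tx": 60,"ty": 30,"tz": 10,"wx": 0,"wy": 0,"wz": -0.15}], "jaw": 255}}

```text
clock: 0.62
tool_pos: [0.2329, 0.472, 0.2217]
orientation: [-0.0, 0.995, -0.099, 0.0]
wrist_force: [0.8, -0.5, -0.4]
grip_width: 0.0696
```

{"api": "jog_arm", "payload": {"targets": [{"tx": 313,"ty": 220,"tz": 80,"wx": 0,"wy": 0,"wz": -0.9},{"tx": 313,"ty": 220,"tz": 80,"wx": 0,"wy": 0,"wz": -0.9},{"tx": 313,"ty": 220,"tz": 80,"wx": 0,"wy": 0,"wz": -0.9},{"tx": 313,"ty": 220,"tz": 80,"wx": 0,"wy": 0,"wz": -0.9},{"tx": 313,"ty": 220,"tz": 80,"wx": 0,"wy": 0,"wz": -0.9},{"tx": 313,"ty": 220,"tz": 80,"wx": 0,"wy": 0,"wz": -0.9},{"tx": 313,"ty": 220,"tz": 80,"wx": 0,"wy": 0,"wz": -0.9},{"tx": 313,"ty": 220,"tz": 80,"wx": 0,"wy": 0,"wz": -0.9},{"tx": 313,"ty": 220,"tz": 110,"wx": 0,"wy": 0,"wz": -0.9},{"tx": 313,"ty": 220,"tz": 140,"wx": 0,"wy": 0,"wz": -0.9},{"tx": 313,"ty": 220,"tz": 140,"wx": 0,"wy": 0,"wz": -0.9}]}}

```text
clock: 2.0
tool_pos: [0.4935, 0.1907, 0.0804]
orientation: [0.0, 0.94, 0.34, -0.002]
wrist_force: [-0.1, -0.1, 1.1]
grip_width: 0.0001
```

Run:
```python
from h import *
a,_,_=peg('B')
p,y=pushstart('B',-.877); go(p,y); print(r.state()['grip_width'])
```

```text
B peg 3 [0.4857 0.1865 0.0882] r 0.0804 ang -1.639 2.05
to [0.499 0.187 0.08 ] shift mm [0. 6. 2.] wz 0.001 yaw now 0.695 clock 2.05 q [ 0.66  0.31 -0.21  0.   -1.05  1.6 ]
-0.00020432481260330296
```

{"api": "jog_arm", "payload": {"targets": [{"tx": 8,"ty": 6,"tz": 2,"wx": 0,"wy": 0,"wz": 0},{"tx": 16,"ty": 6,"tz": 2,"wx": 0,"wy": 0,"wz": 0},{"tx": 20,"ty": 6,"tz": 2,"wx": 0,"wy": 0,"wz": 0},{"tx": 23,"ty": 6,"tz": 2,"wx": 0,"wy": 0,"wz": 0},{"tx": 26,"ty": 6,"tz": 2,"wx": 0,"wy": 0,"wz": 0},{"tx": 30,"ty": 6,"tz": 2,"wx": 0,"wy": 0,"wz": 0},{"tx": 35,"ty": 6,"tz": 2,"wx": 0,"wy": 0,"wz": 0},{"tx": 41,"ty": 6,"tz": 2,"wx": 0,"wy": 0,"wz": 0},{"tx": 48,"ty": 6,"tz": 2,"wx": 0,"wy": 0,"wz": 0},{"tx": 56,"ty": 6,"tz": 2,"wx": 0,"wy": 0,"wz": 0}]}}

```text
clock: 3.3
tool_pos: [0.5425, 0.2226, 0.08]
orientation: [-0.0, 0.94, 0.34, -0.0]
wrist_force: [0.2, -0.3, -0.6]
grip_width: 0.0
```

{"api": "jog_arm", "payload": {"targets": [{"tx": 0,"ty": 0,"tz": 0,"wx": 0,"wy": 0,"wz": 0},{"tx": -3,"ty": 0,"tz": 0,"wx": 0,"wy": 0,"wz": 0},{"tx": -5,"ty": 0,"tz": -40,"wx": 0,"wy": 0,"wz": 0},{"tx": -5,"ty": 0,"tz": -60,"wx": 0,"wy": 0,"wz": 0}]}}

```text
clock: 3.8
tool_pos: [0.5386, 0.219, 0.1422]
orientation: [-0.0, 0.94, 0.34, 0.001]
wrist_force: [0.1, 1.0, 0.9]
grip_width: 0.0003
```

Run:
```python
from h import *
for i in range(3):
    a,im,_=peg('B')
save('t2',cv2.resize(im[100:320,80:420],None,fx=2,fy=2))
p,y=pushstart('C',3.037); p[2]=.14; go(p,y)
p,y=pushstart('A',-.925); p[2]=.14; go(p,y)
```

```text
no peg
no peg
no peg
to [0.581 0.026 0.14 ] shift mm [-91. 176.   1.] wz 2.369 yaw now 0.694 clock 3.95 q [ 0.66  0.36  0.02 -0.   -1.23  1.61]
to [ 0.457 -0.339  0.14 ] shift mm [-419.  377.    0.] wz 0.048 yaw now 0.694 clock 3.95 q [ 0.66  0.36  0.02 -0.   -1.23  1.61]
```

View pics/t2.png

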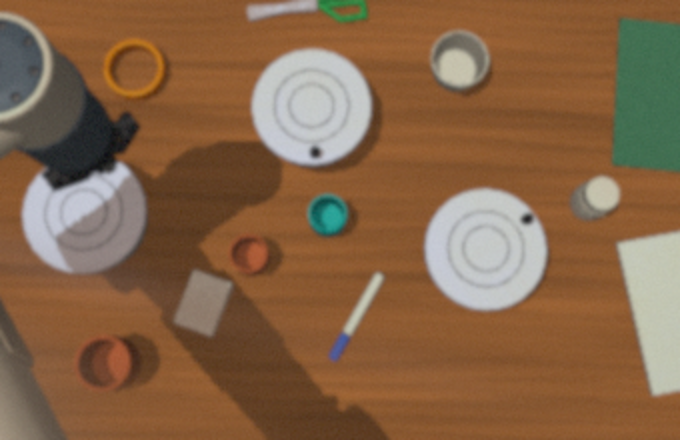

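{"api": "jog_arm", "payload": {"targets": [{"tx": -179,"ty": 68,"tz": 0,"wx": 0,"wy": 0,"wz": 1.48},{"tx": -179,"ty": 68,"tz": 0,"wx": 0,"wy": 0,"wz": 1.48},{"tx": -179,"ty": 68,"tz": 0,"wx": 0,"wy": 0,"wz": 1.48},{"tx": -179,"ty": 68,"tz": 0,"wx": 0,"wy": 0,"wz": 1.48},{"tx": -179,"ty": 68,"tz": 0,"wx": 0,"wy": 0,"wz": 1.48},{"tx": -179,"ty": 68,"tz": 0,"wx": 0,"wy": 0,"wz": 1.48},{"tx": -179,"ty": 68,"tz": 0,"wx": 0,"wy": 0,"wz": 1.48},{"tx": -179,"ty": 68,"tz": 0,"wx": 0,"wy": 0,"wz": 1.48}], "jaw": 0}}

```text
clock: 4.95
tool_pos: [0.4431, 0.052, 0.1389]
orientation: [0.001, 0.923, -0.386, -0.001]
wrist_force: [-0.3, 0.2, -0.2]
grip_width: 0.0855
```

Run:
```python
from h import *
for i in range(5):
    a,im,d=peg('B')
save('t3',cv2.resize(im[100:320,80:420],None,fx=2,fy=2))
go([.444,.052,.14],-.785)
P=world('top',d,d>0)
D=np.hypot(*(P[:,:2]-W['B']).T); m=(D<.1)&(P[:,2]>.066)&(P[:,2]<.078); q=P[m][:,:2].astype(np.float32)
print(cv2.minEnclosingCircle(q), m.sum())
```

```text
B peg 26 [0.5113 0.3282 0.0883] r 0.0648 ang 1.254 5.0
B peg 24 [0.5085 0.3292 0.0896] r 0.0649 ang 1.301 5.05
B peg 24 [0.5062 0.3303 0.0883] r 0.0653 ang 1.34 5.1
B peg 23 [0.5035 0.3303 0.0887] r 0.0648 ang 1.38 5.15
B peg 25 [0.5006 0.3319 0.0888] r 0.0659 ang 1.428 5.2
to [0.444 0.052 0.14 ] shift mm [ 0. -0. -0.] wz 0.002 yaw now -0.783 clock 5.2 q [ 0.47  0.1  -0.32 -0.   -1.15  0.32]
((0.5150241851806641, 0.277798593044281), 0.07381100207567215) 771
```

Wheel B coasts at about 0.87 rad/s, so it is the free one. Next is the jar grasp.

{"api": "jog_arm", "payload": {"targets": [{"tx": 0,"ty": 0,"tz": 40,"wx": 0,"wy": 0,"wz": 0},{"tx": 0,"ty": 0,"tz": 80,"wx": 0,"wy": 0,"wz": 0},{"tx": 0,"ty": 0,"tz": 110,"wx": 0,"wy": 0,"wz": 0},{"tx": 0,"ty": 0,"tz": 120,"wx": 0,"wy": 0,"wz": 0},{"tx": 0,"ty": 0,"tz": 120,"wx": 0,"wy": 0,"wz": 0}]}}

```text
clock: 5.82
tool_pos: [0.4442, 0.0522, 0.0201]
orientation: [0.0, 0.924, -0.382, -0.0]
wrist_force: [0.5, 0.5, 0.5]
grip_width: 0.0853
```

{"api": "jog_arm", "payload": {"targets": [{"tx": 0,"ty": 0,"tz": 0,"wx": 0,"wy": 0,"wz": 0},{"tx": 0,"ty": 0,"tz": 0,"wx": 0,"wy": 0,"wz": 0},{"tx": 0,"ty": 0,"tz": 0,"wx": 0,"wy": 0,"wz": 0},{"tx": 0,"ty": 0,"tz": 0,"wx": 0,"wy": 0,"wz": 0},{"tx": 0,"ty": 0,"tz": 0,"wx": 0,"wy": 0,"wz": 0},{"tx": 0,"ty": 0,"tz": 0,"wx": 0,"wy": 0,"wz": 0}], "jaw": 255}}

```text
clock: 6.58
tool_pos: [0.4448, 0.0524, 0.0215]
orientation: [-0.001, 0.924, -0.383, 0.001]
wrist_force: [-2.5, 0.3, 7.4]
grip_width: 0.0516
```

{"api": "jog_arm", "payload": {"targets": [{"tx": 0,"ty": 0,"tz": -30,"wx": 0,"wy": 0,"wz": 0},{"tx": 0,"ty": 0,"tz": -80,"wx": 0,"wy": 0,"wz": 0},{"tx": 0,"ty": 0,"tz": -120,"wx": 0,"wy": 0,"wz": 0},{"tx": 0,"ty": 0,"tz": -120,"wx": 0,"wy": 0,"wz": 0}]}}

```text
clock: 7.08
tool_pos: [0.4463, 0.0531, 0.1437]
orientation: [-0.003, 0.924, -0.383, 0.003]
wrist_force: [0.1, -0.4, -2.4]
grip_width: 0.0516
```

Run:
```python
from h import *
a,im,d=peg('B')
b,e=r.capture('side'); save('s4',b)
x=r.cut_out('side','jar')
for y in x:
    P=world('side',e,y['pixels']); print(y['p'],np.round(y['box']),np.round(np.median(P,0),3),np.round(np.percentile(P,2,axis=0),3),np.round(np.percentile(P,98,axis=0),3))
go([*W['B'],.17],-.785)
```

```text
no peg
0.79 [202. 151.  21.  25.] [0.448 0.031 0.151] [0.42  0.023 0.02 ] [0.541 0.228 0.182]
0.77 [233. 203.  23.  30.] [ 0.493 -0.071  0.042] [ 0.472 -0.082  0.008] [ 0.519 -0.03   0.062]
0.71 [133. 167.  29.  32.] [0.293 0.2   0.058] [0.262 0.187 0.003] [0.329 0.26  0.084]
to [0.491 0.267 0.17 ] shift mm [-118. -185.  -31.] wz -0.001 yaw now -0.786 clock 7.225 q [ 0.47  0.1  -0.32 -0.   -1.15  0.32]
```

{"api": "jog_arm", "payload": {"targets": [{"tx": -30,"ty": -45,"tz": -20,"wx": 0,"wy": 0,"wz": 0},{"tx": -60,"ty": -92,"tz": -20,"wx": 0,"wy": 0,"wz": 0},{"tx": -90,"ty": -140,"tz": -20,"wx": 0,"wy": 0,"wz": 0},{"tx": -110,"ty": -172,"tz": -20,"wx": 0,"wy": 0,"wz": 0},{"tx": -118,"ty": -185,"tz": -20,"wx": 0,"wy": 0,"wz": 0},{"tx": -118,"ty": -185,"tz": 0,"wx": 0,"wy": 0,"wz": 0},{"tx": -118,"ty": -185,"tz": 20,"wx": 0,"wy": 0,"wz": 0},{"tx": -118,"ty": -185,"tz": 30,"wx": 0,"wy": 0,"wz": 0},{"tx": -118,"ty": -185,"tz": 30,"wx": 0,"wy": 0,"wz": 0}]}}

```text
clock: 8.35
tool_pos: [0.4912, 0.2657, 0.1091]
orientation: [0.001, 0.924, -0.383, -0.0]
wrist_force: [0.9, -0.3, -1.5]
grip_width: 0.0511
```

Run:
```python
from h import *
b,e=r.capture('side'); c=b[90:230,130:330]; save('s5',cv2.resize(c,None,fx=4,fy=4,interpolation=cv2.INTER_CUBIC))
go([*W['B'],.094],-.785); print(r.state()['wrist_force'])
```

```text
to [0.491 0.267 0.094] shift mm [-1. -0. 16.] wz -0.001 yaw now -0.786 clock 8.4 q [ 0.78  0.34 -0.09  0.   -1.14  0.01]
[ 0.37699068 -0.05880129 -1.56647001]
```

View pics/s5.png

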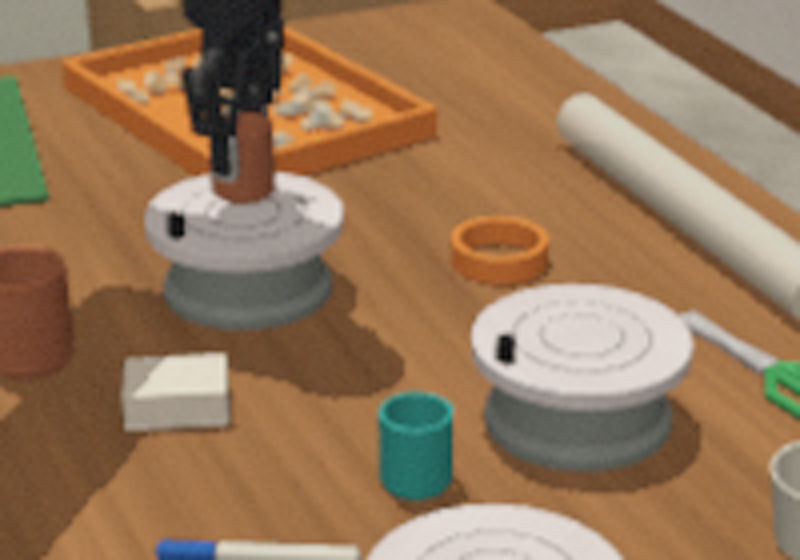

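The jar is held upright over wheel B, with its base at about (243,195) px above the head. The peg is at (177,225). I'll lower it.

{"api": "jog_arm", "payload": {"targets": [{"tx": -1,"ty": 0,"tz": 8,"wx": 0,"wy": 0,"wz": 0},{"tx": -1,"ty": 0,"tz": 12,"wx": 0,"wy": 0,"wz": 0},{"tx": -1,"ty": 0,"tz": 14,"wx": 0,"wy": 0,"wz": 0},{"tx": -1,"ty": 0,"tz": 15,"wx": 0,"wy": 0,"wz": 0},{"tx": -1,"ty": 0,"tz": 15,"wx": 0,"wy": 0,"wz": 0}]}}

```text
clock: 9.02
tool_pos: [0.491, 0.2673, 0.0951]
orientation: [-0.0, 0.924, -0.383, 0.0]
wrist_force: [0.3, 0.7, -2.0]
grip_width: 0.0517
```

{"api": "jog_arm", "payload": {"targets": [{"tx": 0,"ty": 0,"tz": 1,"wx": 0,"wy": 0,"wz": 0},{"tx": 0,"ty": 0,"tz": 2,"wx": 0,"wy": 0,"wz": 0},{"tx": 0,"ty": 0,"tz": 2,"wx": 0,"wy": 0,"wz": 0}]}}

```text
clock: 9.4
tool_pos: [0.491, 0.2673, 0.0936]
orientation: [-0.0, 0.924, -0.383, 0.0]
wrist_force: [-1.4, 0.2, 1.8]
grip_width: 0.0515
```

{"api": "jog_arm", "payload": {"targets": [{"tx": 0,"ty": 0,"tz": 0,"wx": 0,"wy": 0,"wz": 0},{"tx": 0,"ty": 0,"tz": 0,"wx": 0,"wy": 0,"wz": 0},{"tx": 0,"ty": 0,"tz": 0,"wx": 0,"wy": 0,"wz": 0},{"tx": 0,"ty": 0,"tz": -10,"wx": 0,"wy": 0,"wz": 0},{"tx": 0,"ty": 0,"tz": -40,"wx": 0,"wy": 0,"wz": 0},{"tx": 0,"ty": 0,"tz": -80,"wx": 0,"wy": 0,"wz": 0},{"tx": 0,"ty": 0,"tz": -90,"wx": 0,"wy": 0,"wz": 0}], "jaw": 55}}

```text
clock: 10.28
tool_pos: [0.4924, 0.2681, 0.1869]
orientation: [-0.003, 0.924, -0.383, 0.002]
wrist_force: [-0.3, -1.3, -0.5]
grip_width: 0.0668
```

{"api": "jog_arm", "payload": {"targets": [{"tx": 60,"ty": 40,"tz": 0,"wx": 0,"wy": 0,"wz": 0},{"tx": 100,"ty": 80,"tz": 0,"wx": 0,"wy": 0,"wz": 0},{"tx": 140,"ty": 120,"tz": 0,"wx": 0,"wy": 0,"wz": 0},{"tx": 140,"ty": 140,"tz": 0,"wx": 0,"wy": 0,"wz": 0},{"tx": 140,"ty": 140,"tz": 0,"wx": 0,"wy": 0,"wz": 0}], "jaw": 255}}

```text
clock: 10.9
tool_pos: [0.4902, 0.0681, 0.1834]
orientation: [-0.0, 0.923, -0.384, -0.0]
wrist_force: [-0.5, 0.8, 0.7]
grip_width: 0.0001
```

Run:
```python
from h import *
for i in range(3): a,im,d=peg('B')
save('t6',cv2.resize(im[100:320,80:420],None,fx=2,fy=2))
P=world('top',d,d>0); D=np.hypot(*(P[:,:2]-W['B']).T); m=(D<.06)&(P[:,2]>.122)
print('jar rim',cv2.minEnclosingCircle(P[m][:,:2].astype(np.float32)),P[m][:,2].max(),m.sum())
if a is not None:
    for s in (1,-1):
        p,y=pushstart('B',a,.05,sgn=s); go(p,y)
```

```text
B peg 25 [0.4397 0.2252 0.0891] r 0.0661 ang -2.464 10.95
B peg 27 [0.4395 0.225  0.0898] r 0.0664 ang -2.463 11.0
B peg 25 [0.4395 0.2251 0.0886] r 0.0664 ang -2.465 11.05
jar rim ((0.452188104391098, 0.24707907438278198), 0.040863242000341415) 0.5843150606264668 216
to [0.408 0.264 0.08 ] shift mm [-196.  -79.  103.] wz 0.109 yaw now -0.785 clock 11.05 q [ 0.46  0.17 -0.12 -0.   -1.28  0.33]
to [0.471 0.186 0.08 ] shift mm [-97. -68. 103.] wz -3.033 yaw now -0.785 clock 11.05 q [ 0.46  0.17 -0.12 -0.   -1.28  0.33]
```

View pics/t6.png

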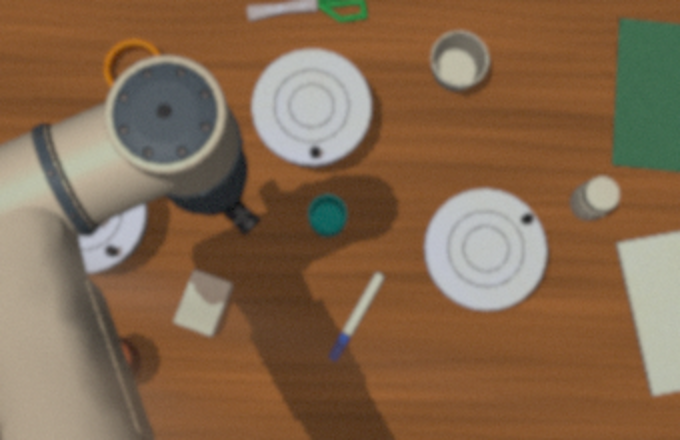

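{"api": "jog_arm", "payload": {"targets": [{"tx": -50,"ty": -34,"tz": 20,"wx": 0,"wy": 0,"wz": 0.11},{"tx": -97,"ty": -68,"tz": 40,"wx": 0,"wy": 0,"wz": 0.11},{"tx": -97,"ty": -68,"tz": 70,"wx": 0,"wy": 0,"wz": 0.11},{"tx": -97,"ty": -68,"tz": 95,"wx": 0,"wy": 0,"wz": 0.11},{"tx": -97,"ty": -68,"tz": 102,"wx": 0,"wy": 0,"wz": 0.11},{"tx": -97,"ty": -68,"tz": 102,"wx": 0,"wy": 0,"wz": 0.11}]}}

```text
clock: 11.8
tool_pos: [0.4706, 0.1863, 0.0812]
orientation: [0.0, 0.902, -0.433, 0.0]
wrist_force: [0.3, 1.1, 1.0]
grip_width: 0.0001
```

Run:
```python
from h import *
b,e=r.capture('side'); save('s7',cv2.resize(b[90:230,130:330],None,fx=4,fy=4,interpolation=cv2.INTER_CUBIC))
p,y=pushstart('B',-2.464,.05,sgn=-1); go(p,y-np.pi); print(r.state()['wrist_force'])
```

```text
to [0.471 0.186 0.08 ] shift mm [ 0. -0.  2.] wz -0.002 yaw now -0.895 clock 11.85 q [ 0.69  0.27 -0.27  0.   -1.03 -0.01]
[-0.81097406  0.8230581   1.08021555]
```

View pics/s7.png

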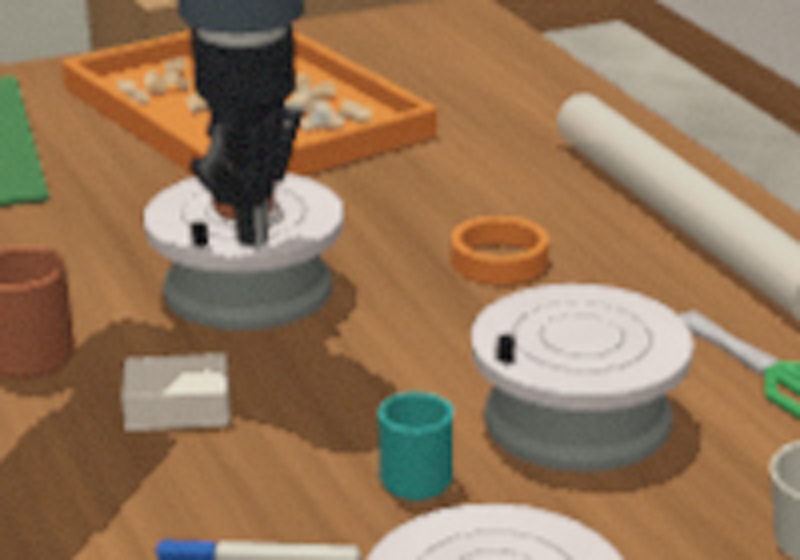

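The finger is at (250,230) with the peg to its left at (200,235), and the jar stands behind it. I'll push along -x, then retreat.

{"api": "jog_arm", "payload": {"targets": [{"tx": -10,"ty": 0,"tz": 1,"wx": 0,"wy": 0,"wz": 0},{"tx": -20,"ty": 0,"tz": 1,"wx": 0,"wy": 0,"wz": 0},{"tx": -25,"ty": 0,"tz": 1,"wx": 0,"wy": 0,"wz": 0},{"tx": -28,"ty": 0,"tz": 1,"wx": 0,"wy": 0,"wz": 0},{"tx": -31,"ty": 0,"tz": 1,"wx": 0,"wy": 0,"wz": 0},{"tx": -35,"ty": 0,"tz": 1,"wx": 0,"wy": 0,"wz": 0},{"tx": -40,"ty": 0,"tz": 1,"wx": 0,"wy": 0,"wz": 0},{"tx": -46,"ty": 0,"tz": 1,"wx": 0,"wy": 0,"wz": 0},{"tx": -53,"ty": 0,"tz": 1,"wx": 0,"wy": 0,"wz": 0},{"tx": -61,"ty": 0,"tz": 1,"wx": 0,"wy": 0,"wz": 0},{"tx": -70,"ty": 0,"tz": 1,"wx": 0,"wy": 0,"wz": 0}]}}

```text
clock: 13.22
tool_pos: [0.4262, 0.2411, 0.0801]
orientation: [-0.0, 0.901, -0.433, -0.0]
wrist_force: [0.2, -0.0, 0.1]
grip_width: -0.0
```

{"api": "jog_arm", "payload": {"targets": [{"tx": 0,"ty": 0,"tz": 0,"wx": 0,"wy": 0,"wz": 0},{"tx": 3,"ty": 2,"tz": 0,"wx": 0,"wy": 0,"wz": 0},{"tx": 6,"ty": 4,"tz": -40,"wx": 0,"wy": 0,"wz": 0},{"tx": 10,"ty": 10,"tz": -90,"wx": 0,"wy": 0,"wz": 0},{"tx": 60,"ty": 60,"tz": -100,"wx": 0,"wy": 0,"wz": 0},{"tx": 110,"ty": 110,"tz": -100,"wx": 0,"wy": 0,"wz": 0},{"tx": 150,"ty": 150,"tz": -100,"wx": 0,"wy": 0,"wz": 0},{"tx": 180,"ty": 180,"tz": -100,"wx": 0,"wy": 0,"wz": 0}]}}

```text
clock: 14.22
tool_pos: [0.3978, -0.0147, 0.1803]
orientation: [-0.0, 0.901, -0.433, 0.0]
wrist_force: [1.1, -0.5, -1.1]
grip_width: -0.0
```

Run:
```python
from h import *
b,e=r.capture('side'); save('s8',cv2.resize(b[90:230,130:330],None,fx=4,fy=4,interpolation=cv2.INTER_CUBIC))
for i in range(4): a,im,d=peg('B')
P=world('top',d,d>0); D=np.hypot(*(P[:,:2]-W['B']).T); m=(D<.06)&(P[:,2]>.12)&(P[:,2]<.14)
print('jar rim',cv2.minEnclosingCircle(P[m][:,:2].astype(np.float32)) if m.sum() else None,m.sum())
```

```text
B peg 27 [0.4588 0.3239 0.0883] r 0.0657 ang 2.087 14.325
B peg 26 [0.4621 0.3252 0.0882] r 0.0653 ang 2.032 14.375
B peg 25 [0.4643 0.3267 0.0891] r 0.0658 ang 1.993 14.425
B peg 27 [0.4675 0.3275 0.0888] r 0.0653 ang 1.943 14.475
jar rim ((0.49241483211517334, 0.2652229070663452), 0.026545386761426926) 151
```

View pics/s8.png

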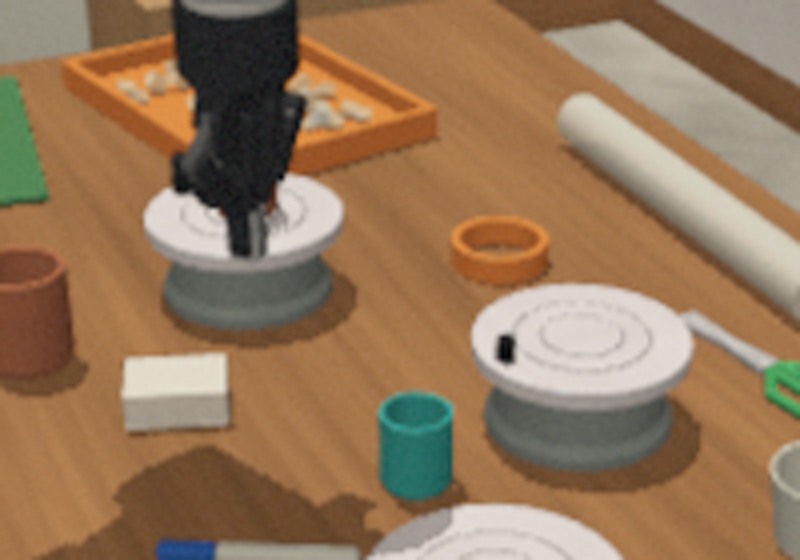

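The side view shows the gripper blocking sight of the wheel. It is clear of it, at (0.40,-0.01,0.18). From the top, the jar rim is about 2 mm off centre and the wheel turns at about -0.95 rad/s. I'm handing in now.

```bash
python3 -c "
from workcell import r
r.job_done(); print(r.state()['clock'])"
```

```text
the job is handed in; nothing more can be done
the job is handed in; nothing more can be done
```

The terracotta jar now stands in the middle of the free-running wheel, the left one at about (0.491, 0.267), and that wheel was turning when I handed in at about 14.5 s. No verdict was reported.

- **Finding the wheel:** I pushed the left wheel first and it coasted on by itself at about 0.87 rad/s. I did not test the other two, since only one runs freely.
- **Placing and spinning:** I put the small terracotta jar on it and pushed its peg again. The wrist force was under 1 N at each reading I took at the end of a push.
- **Last checks:** The jar's rim was about 2 mm from the wheel centre and near the expected height for a jar standing upright. The wheel was turning at about -0.95 rad/s, and the gripper was well clear.
- **Not confirmed:** The final side picture was blocked by the gripper, so the jar's uprightness rests on the top camera alone. I did not re-measure the other items, but none looked moved in the pictures.

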